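# Press home a loose PCR cap strip with a hand sealer

## Robot

A 6-joint arm with a two-finger parallel gripper is mounted at the origin on the work surface. World frame = base frame: x ahead of the robot, y to its left, z up, the work surface at z = 0. Lengths are in mm, angles in rad, forces in N, time in s.
With the tool pointing down it reaches from about 350 to 875 mm from the base axis. Payload 4.2 kg.
Tool frame: the origin (TCP) lies at the very end of the fingers, on their centre line; the grasp point (between the pads) lies 19 mm behind it; z points along the fingers, y is the direction in which the jaws open and shut (so a half turn about z gives the same grasp; the last joint's range is limited). The gripper opens to 85 mm and grips with 20 to 120 N. Pads are 22 mm wide; open, the fingers measure 114 mm over their backs; the gripper's body (76 mm by 85 mm) begins 54 mm behind the grasp point. The pads swing forward as they close: fully open they stand 13 mm farther back than shut.
Start: joints at [1.378, 0.385, 0.008, 0, -1.194, -0.259], TCP at [272.832, 562.283, 210.112] pointing down, gripper open.
Joint ranges: [-3.14, 3.14], [-1.21, 2.06], [-1.07, 1.41], [-3.16, 2.05], [-2.99, -0.16], [-3.1, 3.1]. Speed limits (rad/s): [2.79, 2.79, 3.14, 3.14, 3.14, 3.14].

## Interface

Orientations are given as a unit quaternion [x, y, z, w].
In Python, from bench import arm gives the robot as it stands.
- The arm moves only by the tool apply_moves, never from a script. Its argument "plan" is one flat list of numbers, 5 for each row, row after row: the gripper's target within -1 to 1 (shut at 1, half-way at 0, fully open at -1), then the shift along the world's x, y, z in m, then the turn about the world's z in degrees. A call has 1 to 8 rows; each row is the pose to reach, as a shift and turn from the pose commanded when the call began; what a row does not reach only later rows make up. A row lasts 1/12 s, in which the tool goes at most 41.7 mm and 7.16 degrees, less where a joint would pass 70% of its speed; a pose out of reach is approached as far as the arm can. A call with a gripper value outside its range is refused whole. The fingers move at their own pace and stop on an object; the grip force is fixed at half the most. Time passes only in rows, so rows that repeat a pose let the fingers close. It gives the time, the measured TCP pose, the force and the opening at its end, in the units of the state.
- arm.read_state(): the state, without advancing time (a new reading comes with each control period).
- arm.get_image(name): name is "scene" or "side" or "wrist"; returns a dict with "color" (480x640x3 uint8, red, green, blue), "range_z" (480x640 float32, mm along the optical axis (not along the pixel's ray), 0 where there is no reading), "camera_matrix" (3x3 intrinsics, pixels), "camera_from_world" (4x4, takes a point from world to camera coordinates); the wrist camera has in their place "mount" (4x4, takes a point from camera to tool coordinates, whose origin is the TCP and whose axes are the flange's). Camera axes: x right, y down, z forward; pixel columns grow to the right and rows downward; lengths in mm; the calibration is good to about 2 mm. The wrist camera is an equidistant fisheye: a pixel r from the principal point sees the ray r / f radians off the axis. A picture is of the moment at which its call begins: read the wrist's pose just before it.
- arm.job_done(): hands the job in, once; it reports no verdict.
The state is a dict: "clock": time; "joints": joint angles; "joint_vel": joint speeds; "joint_efforts": joint torques, N m; "position": TCP position; "ee_rot": TCP orientation; "contact_force": force on the tool from outside, world axes, zero at the start; "wrist_torque": the same for the moment, N m; "gripper_width": finger opening in mm.
Only numpy, scipy, OpenCV 4.12 (cv2) and the standard library are available. Lean on these libraries where they do the work, as an engineer would, in place of code of your own. Each camera call takes 0.05 s, during which the arm holds its last target.

## Task

The blue cap strip on the PCR plate is only set on loosely. Take the orange cap sealer by its handle, run its steel foot slowly (about 2 to 3 cm a second) along the blue row from one end to the other so that every cap goes fully home, in one stroke without lifting off the row before the last cap is down and without leaning hard on the plate, then stand the sealer upright in its tray again. Keep the fingers off the blue caps, and do not disturb the reagent bottle or the forceps in the tray.

Things in the scene. Friction and masses are not known exactly. Their poses are not given: they have to be found in the camera images.
- sealer: cap sealer, a stubby hand stylus standing in the tray: polished steel foot (friction about 0.25), orange handle; 0.08-0.17 kg. Origin: centre of the flat sole, z up the handle, x along the foot, its way of travel (same fore and aft). Foot 20 mm wide (y), sole 18 mm long (x); beyond it at each end a toe slopes up at 35 degrees to 9 mm height (44 mm overall), so it can ride onto proud caps without lifting.
- sealer_grip (a point): where to take the sealer: on the axis of its handle, 40 mm above the sole (axes as sealer). The handle is 24 mm (x) by 16 mm (y), flat-sided, from 12 to 76 mm above the sole. Take it across the 16 mm, firmly: 30 N or more.
- strip: loose strip of 12 blue caps on a row of the plate. Origin: mid-row, at the height of cap tops when fully home (40 mm above the bench); x along the row, z up. Caps 7.4 mm across, 9 mm pitch; they now stand up to 4 mm above that plane. Each goes straight down under about 4 N, stays where pushed, stops hard when home. Rows of colourless caps, already home, run parallel 27 mm or more away.
- row_start (a point): centre of cap1, one end of the blue row (x = -49.5 mm on the strip), at the height of its top when home
- row_end (a point): centre of cap12, the other end of the blue row (x = 49.5 mm on the strip), at the height of its top when home
- block: aluminium cooling block, 134 x 92 mm, with the white 96-well plate on it, fixed to the bench. Origin: centre of the underside; x along the rows of 12, z up; the plate deck, 126 x 84 mm, lies 36 mm up, 4 mm below the plane of home cap tops. The loose blue strip is in one of three rows, at y = -22.5, 4.5 or 31.5 mm.
- tray: shallow steel instrument tray, fixed, 190 (x) x 130 (y) mm, walls 3 mm thick and 12 mm high, floor 3 mm thick. Origin: centre of the underside, z up. The sealer stands in it, and a pair of forceps (120 mm long, 7 mm high) lies along the tray's +y side at about y = 46 mm.
- bottle: small reagent bottle, 36 mm across, about 70 mm high, loose. Origin: centre of the underside.
- forceps: steel forceps lying in the tray, 120 mm long, 7 mm high, loose. Origin: centre of the underside.
- cap1 (a joint): how far blue cap 1 (x = -49.5 mm on the strip) has been pressed down: 0 as set on loosely, 0.004 m fully home
- cap2 (a joint): how far blue cap 2 (x = -40.5 mm on the strip) has been pressed down: 0 as set on loosely, 0.004 m fully home
- cap3 (a joint): how far blue cap 3 (x = -31.5 mm on the strip) has been pressed down: 0 as set on loosely, 0.004 m fully home
- cap4 (a joint): how far blue cap 4 (x = -22.5 mm on the strip) has been pressed down: 0 as set on loosely, 0.004 m fully home
- cap5 (a joint): how far blue cap 5 (x = -13.5 mm on the strip) has been pressed down: 0 as set on loosely, 0.004 m fully home
- cap6 (a joint): how far blue cap 6 (x = -4.5 mm on the strip) has been pressed down: 0 as set on loosely, 0.004 m fully home
- cap7 (a joint): how far blue cap 7 (x = 4.5 mm on the strip) has been pressed down: 0 as set on loosely, 0.004 m fully home
- cap8 (a joint): how far blue cap 8 (x = 13.5 mm on the strip) has been pressed down: 0 as set on loosely, 0.004 m fully home
- cap9 (a joint): how far blue cap 9 (x = 22.5 mm on the strip) has been pressed down: 0 as set on loosely, 0.004 m fully home
- cap10 (a joint): how far blue cap 10 (x = 31.5 mm on the strip) has been pressed down: 0 as set on loosely, 0.004 m fully home
- cap11 (a joint): how far blue cap 11 (x = 40.5 mm on the strip) has been pressed down: 0 as set on loosely, 0.004 m fully home
- cap12 (a joint): how far blue cap 12 (x = 49.5 mm on the strip) has been pressed down: 0 as set on loosely, 0.004 m fully home
Mind the look-alikes: they are no part of the job. What is meant by the sealer is not purple or red, and is the larger of those in its own colour.

How it is judged:
By the outcome, as a careful person would: the job done as asked, in the order asked, and still so for the second after the job is handed in, with the robot touching nothing.
It also fails if it takes over 64 s, if anything falls off the work surface, if the arm or the gripper's body presses on something with over 40 N, if the wrist force passes 120 N, or if a joint passes its speed limit or range.

## Working session

There is one attempt and no reset: what is moved stays moved. The work goes in short steps, Python scripts to look and compute and a tool call to move; the robot and the scene stay as the last step left them, time stands still between calls to the robot, and variables do not carry over. Pictures are saved under pics/ and viewed, and the job is handed in when it is done.

Besides the shell and the picture viewer there is one more tool, called as name(argument=value, ...) on one line, values as JSON. apply_moves: Moves the arm, as the interface text tells. Its arguments: {"type":"object","properties":{"plan":{"type":"array","items":{"type":"number"}}},"required":["plan"]}

```bash
mkdir -p pics; ls
python3 - <<'E'
from bench import arm
import cv2,numpy as np
s=arm.read_state();print(s)
for n in ["scene","side","wrist"]:
    d=arm.get_image(n)
    cv2.imwrite(f"pics/{n}0.png",d["color"][:,:,::-1])
    np.savez(f"{n}0.npz",**d)
    print(n,{k:v.tolist() for k,v in d.items() if k not in("color","range_z")})
E
```

```text
pics
{'clock': 0.0, 'joints': array([ 1.37763479e+00,  3.85562839e-01,  6.62521678e-03, -4.76737610e-04,
       -1.19396442e+00, -2.58614718e-01]), 'joint_vel': array([ 0.00076754, -0.00035387, -0.00012002, -0.00220076, -0.00043554,
        0.00033616]), 'joint_efforts': array([-3.43730580e-04, -3.92288053e+01,  1.88403332e+01,  4.18606684e+00,
       -4.62789059e-03,  1.07316362e-05]), 'position': array([272.56275332, 561.75049486, 209.0208826 ]), 'ee_rot': array([ 9.74575310e-01, -2.24057599e-01, -1.86982204e-04,  1.05954549e-03]), 'contact_force': array([-0.52636008, -0.04470674, -0.49453045]), 'wrist_torque': array([-0.03068153, -0.05007644,  0.00781718]), 'gripper_width': 85.16978886399103}
scene {'camera_matrix': [[521.9581455195826, 0.0, 319.46407724462483], [0.0, 521.9581455195826, 242.66074750560153], [0.0, 0.0, 1.0]], 'camera_from_world': [[-0.5538574326087019, 0.8324211574540561, 0.01780339762368145, 306.16187001678367], [0.46900385724650157, 0.329579962167663, -0.8193976021599434, -245.82366132276513], [-0.6879515435203268, -0.4454795900604328, -0.5729490453850047, 1453.6
[... 203 characters left out ...]
5999238949, -0.4469166471094146, -8.097705101846138e-05, -547.2717343689347], [-0.2153217550771325, -0.4308423600047017, -0.8763625976820797, 194.175708809302], [0.39162614546440483, 0.7839900326930553, -0.4816519395026194, 549.9267366693765], [0.0, 0.0, 0.0, 1.0]]}
wrist {'camera_matrix': [[371.64829954431775, 0.0, 318.12142271671246], [0.0, 371.64829954431775, 238.97653735372973], [0.0, 0.0, 1.0]], 'mount': [[0.00014383998260187876, -0.9564629377947337, -0.291853778346499, 74.43078462184039], [0.9999996394293518, -0.0001066835178181942, 0.0008424724291630754, 0.6717357294184767], [-0.0008369296423709541, -0.29185379429381253, 0.9564625775769168, -164.58492238283264], [0.0, 0.0, 0.0, 1.0]]}
```

View pics/scene0.png

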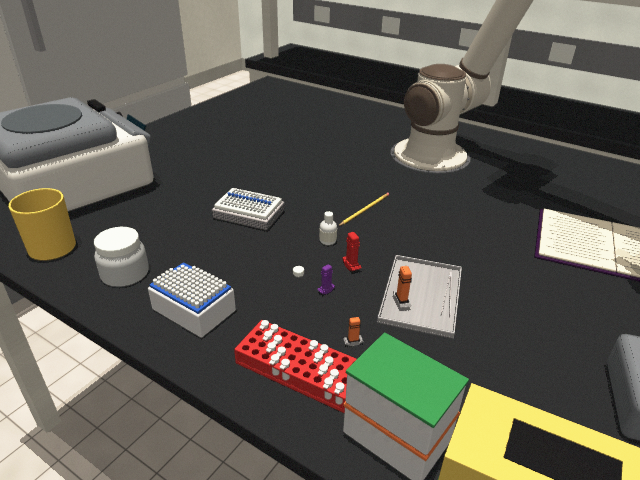

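View pics/side0.png

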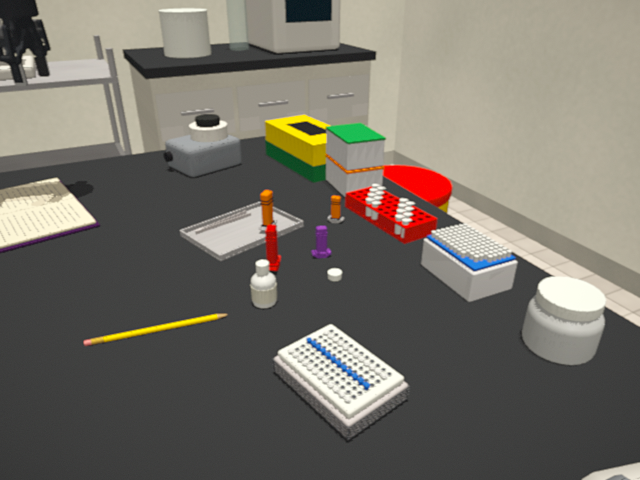

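View pics/wrist0.png

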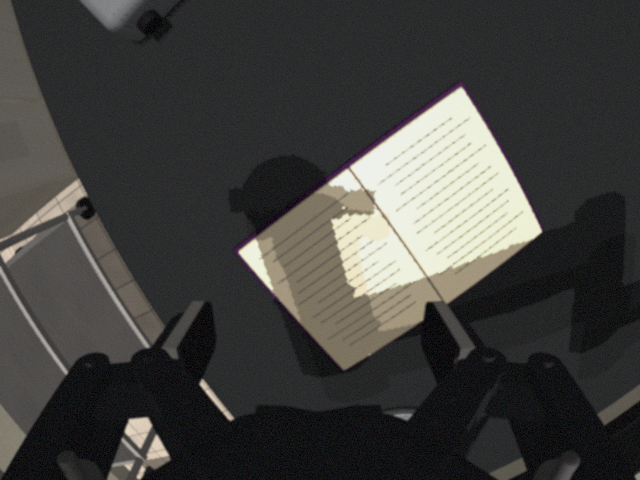

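The scene view shows the tray at (422,295) with a tall orange sealer at (404,285). There is a smaller orange one at (354,330), a red one at (352,250), a purple one at (327,280) and the plate at (250,207). Orange and larger means the one in the tray; I'll confirm it in enlarged crops.

```bash
cat > h.py <<'E'
import cv2,numpy as np
def load(n): return dict(np.load(n+".npz"))
def pix2w(d,u,v,z=None):
    """deproject using depth, or onto world plane z"""
    K=d["camera_matrix"];T=d["camera_from_world"];R=T[:3,:3];t=T[:3,3]
    ray=R.T@np.linalg.inv(K)@np.array([u,v,1.]);c=-R.T@t
    if z is None:
        return c+ray*float(d["range_z"][int(round(v)),int(round(u))])
    return c+ray*(z-c[2])/ray[2]
def w2pix(d,p):
    T=d["camera_from_world"];q=d["camera_matrix"]@(T[:3,:3]@np.array(p,float)+T[:3,3]);return q[:2]/q[2]
def crop(d,x0,y0,w,h,s,out,pts=()):
    im=d["color"][y0:y0+h,x0:x0+w,::-1];im=cv2.resize(im,None,fx=s,fy=s,interpolation=cv2.INTER_CUBIC)
    for k in range(0,w,20): cv2.putText(im,str(x0+k),(k*s,10),0,.35,(0,255,255),1); cv2.line(im,(k*s,12),(k*s,18),(0,255,255),1)
    for k in range(20,h,20): cv2.putText(im,str(y0+k),(0,k*s+4),0,.35,(0,255,255),1); cv2.line(im,(26,k*s),(32,k*s),(0,255,255),1)
    for p in pts: cv2.circle(im,(int((p[0]-x0+.5)*s),int((p[1]-y0+.5)*s)),2,(0,255,0),-1)
    cv2.imwrite("pics/"+out,im)
E
python3 - <<'E'
from h import *
d=load("scene0"); crop(d,320,220,160,120,5,"c1.png"); crop(d,200,180,100,60,8,"c2.png")
d=load("side0"); crop(d,170,170,190,140,4,"c3.png"); crop(d,260,310,160,130,5,"c4.png")
E
```

```text
(no output)
```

View pics/c1.png

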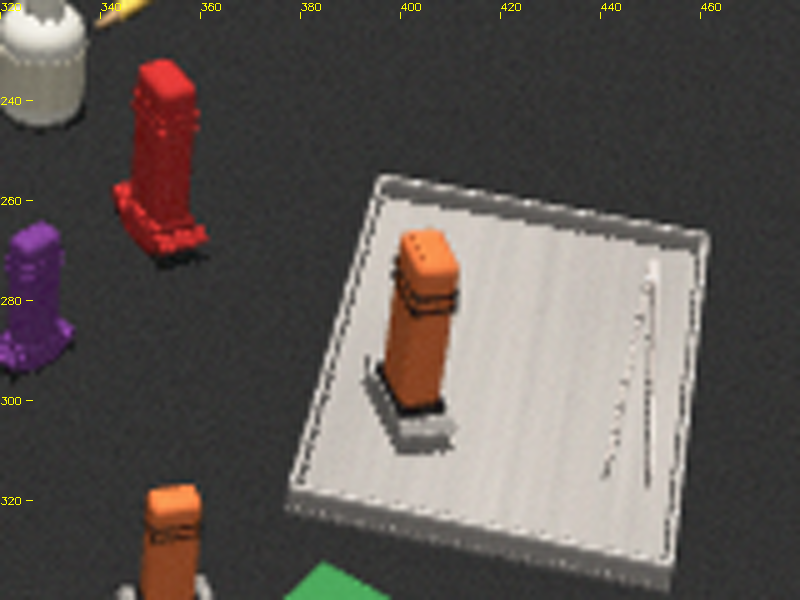

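View pics/c2.png

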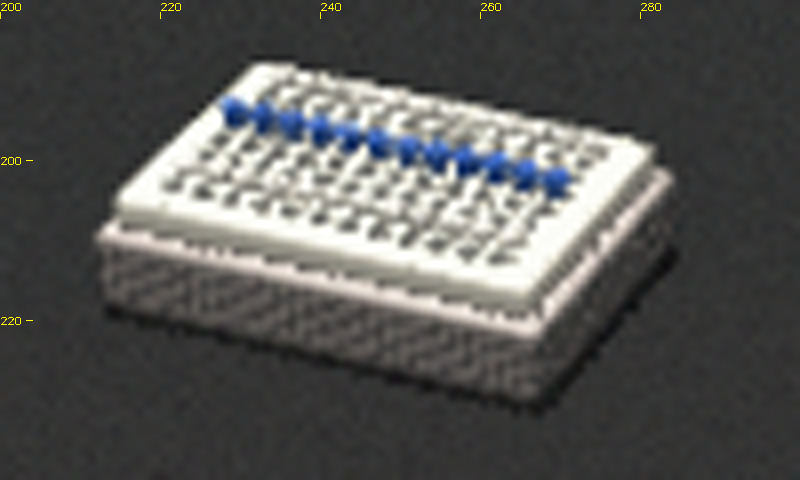

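View pics/c3.png

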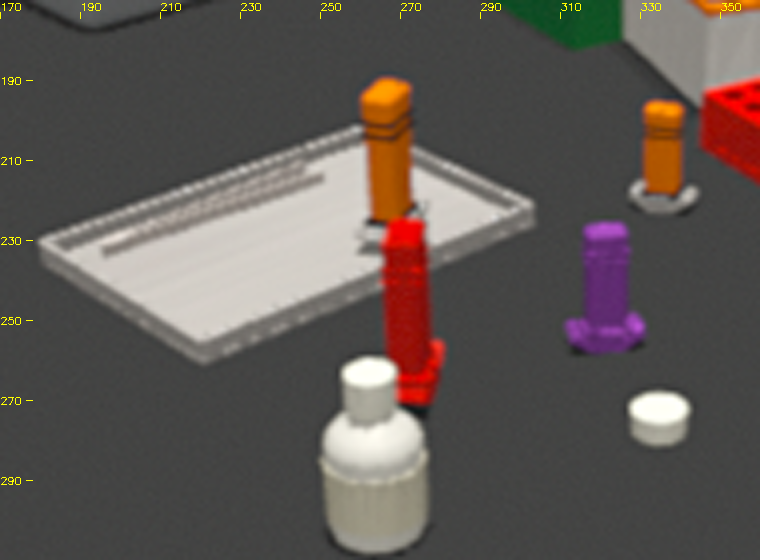

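View pics/c4.png

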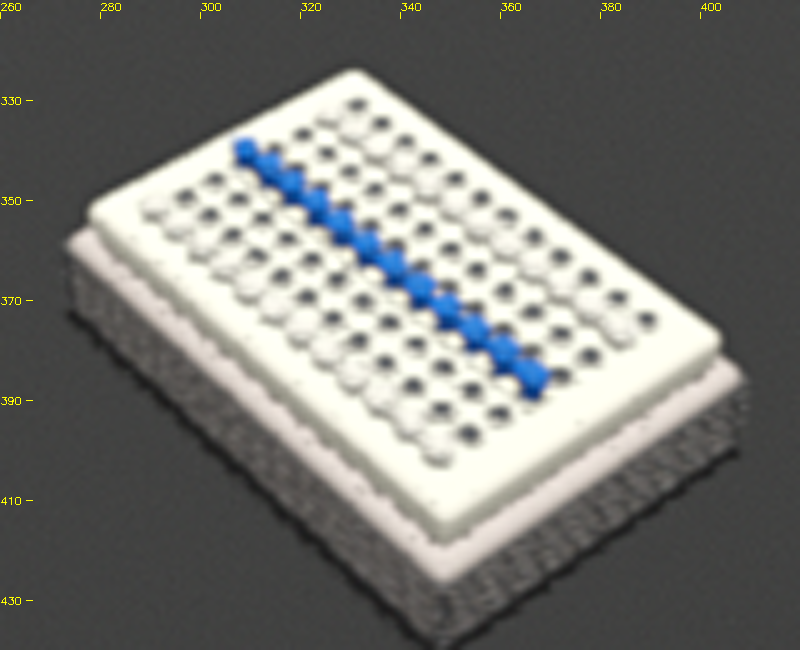

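Run:
```python
from h import *
np.set_printoptions(precision=1,suppress=True)
s=load("side0");c=load("scene0")
print("caps side",pix2w(s,308.7,340.5,43),pix2w(s,366.6,385,43), "depth",pix2w(s,309,341),pix2w(s,366,385))
print("caps scene",pix2w(c,229,193,43),pix2w(c,269.5,202.5,43), "depth",pix2w(c,229,193),pix2w(c,269,202))
for n,(u,v) in dict(l=(278,352),t=(331,324),r=(404,377),b=(349,415)).items(): print("deck side",n,pix2w(s,u,v,36),w2pix(c,pix2w(s,u,v,36)))
for n,(u,v) in dict(l=(214.5,205),t=(232,188),r=(281.5,198.5),b=(266.5,217)).items(): print("deck scene",n,pix2w(c,u,v,36))
# tray rim z=12
for n,(u,v) in dict(l=(180,230),t=(261,201),r=(303,221),b=(221,256)).items(): print("tray side",n,pix2w(s,u,v,12))
for n,(u,v) in dict(a=(394,255),b=(461,267),c=(454,333),d=(378,317)).items(): print("tray scene",n,pix2w(c,u,v,12))
# sealer top z=79
print("sealer top",pix2w(s,266,192,79),pix2w(c,404,268,79),"depth",pix2w(s,266,192),pix2w(c,404,268), pix2w(c,404,285),pix2w(s,267,210))
print("small", pix2w(c,354,323),"red",pix2w(c,352,236),"purple",pix2w(c,327,267),"bottle",pix2w(s,263,262),pix2w(c,328,214))
```

```text
caps side [ 517.1 -159.7   43. ] [ 540.9 -254.    43. ] depth [ 517.4 -160.    42.3] [ 540.  -254.2   43.5]
caps scene [ 539.8 -253.3   43. ] [ 520.3 -153.6   43. ] depth [ 543.7 -249.5   46. ] [ 522.8 -152.8   45.7]
deck side l [ 479.1 -154.7   36. ] [280.6 197.4]
deck side t [ 560.2 -135.3   36. ] [264.8 215.7]
deck side r [ 588.5 -256.    36. ] [213.3 204.4]
deck side b [ 507.  -276.2   36. ] [231.3 187.1]
deck scene l [ 588.9 -252.2   36. ]
deck scene t [ 509.4 -272.    36. ]
deck scene r [ 481.7 -150.1   36. ]
deck scene b [ 562.1 -129.1   36. ]
tray side l [456.4 264.2  12. ]
tray side t [636.5 321.6  12. ]
tray side r [674.6 197.3  12. ]
tray side b [495.8 137.7  12. ]
tray scene a [497.9 141.8  12. ]
tray scene b [458.3 266.8  12. ]
tray scene c [636.9 323.4  12. ]
tray scene d [674.8 201.2  12. ]
sealer top [608.2 210.6  79. ] [607.8 209.4  79. ] depth [608.  210.2  79.2] [608.5 209.7  79.5] [619.9 218.4  53.6] [604.4 200.2  48.3]
small [746.1 193.2  49.6] red [571.5  84.1  76.2] purple [657.5  84.6  57.4] bottle [520.9  -0.7  67.1] [521.   -1.9  68.3]
```

The two views agree within about 3 mm, and every height is plausible. The tall orange sealer in the tray is the one: its top is at 79 mm (3 mm floor + 76), against 50 mm for the small one. Next I'll move above it for a wrist look.

apply_moves(plan=[-1, 0.327, -0.372, 0.01, 0, -1, 0.327, -0.372, 0.01, 0, -1, 0.327, -0.372, 0.01, 0, -1, 0.327, -0.372, 0.01, 0, -1, 0.327, -0.372, 0.01, 0, -1, 0.327, -0.372, 0.01, 0, -1, 0.327, -0.372, 0.01, 0, -1, 0.327, -0.372, 0.01, 0])

```text
clock: 0.82
position: [493.6, 310.2, 216.8]
ee_rot: [0.975, -0.224, -0.0, 0.0]
contact_force: [0.5, 0.5, 0.2]
gripper_width: 85.5
```

apply_moves(plan=[-1, 0.107, -0.122, 0.0, 0, -1, 0.107, -0.122, 0.0, 0, -1, 0.107, -0.122, 0.0, 0, -1, 0.107, -0.122, 0.0, 0, -1, 0.107, -0.122, 0.0, 0, -1, 0.107, -0.122, 0.0, 0])

```text
clock: 1.32
position: [600.6, 188.0, 215.8]
ee_rot: [0.974, -0.226, -0.001, 0.0]
contact_force: [-0.1, 0.8, 0.8]
gripper_width: 85.3
```

```bash
cat >> h.py <<'E'
from scipy.spatial.transform import Rotation as Ro
def wshot(name):
    from bench import arm
    s=arm.read_state(); d=arm.get_image("wrist")
    np.savez(name+".npz",**d,pos=s["position"],rot=s["ee_rot"])
    cv2.imwrite(f"pics/{name}.png",d["color"][:,:,::-1]); print(s["clock"],s["position"],s["ee_rot"],s["contact_force"],s["gripper_width"])
def wcam(d):
    M=d["mount"]; R=Ro.from_quat(d["rot"]).as_matrix()
    return R@M[:3,:3], R@M[:3,3]+d["pos"]
def wpix2w(d,u,v,z):
    K=d["camera_matrix"];x=(u-K[0,2])/K[0,0];y=(v-K[1,2])/K[1,1];r=np.hypot(x,y)
    k=np.sin(r)/r if r>1e-9 else 1.; ray=np.array([x*k,y*k,np.cos(r)])
    R,c=wcam(d);ray=R@ray;return c+ray*(z-c[2])/ray[2]
def ww2pix(d,p):
    R,c=wcam(d);q=R.T@(np.array(p,float)-c);th=np.arctan2(np.hypot(q[0],q[1]),q[2]);n=np.hypot(q[0],q[1])
    K=d["camera_matrix"];return np.array([K[0,2]+K[0,0]*th*q[0]/n,K[1,2]+K[1,1]*th*q[1]/n])
E
python3 -c "
from h import *
wshot('w1')"
```

```text
1.3167 [600.59126473 187.95757577 215.80316422] [ 9.74151836e-01 -2.25892727e-01 -6.69103306e-04  4.77962794e-04] [-0.05607432  0.83833419  0.77599044] 85.31315655492574
```

View pics/w1.png

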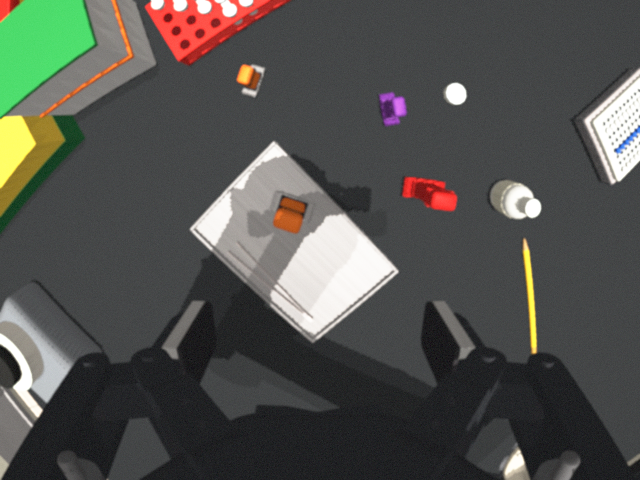

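```bash
python3 -c "
from h import *
d=load('w1'); crop(d,240,170,100,80,8,'w1c.png')"
```

```text
(no output)
```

View pics/w1c.png

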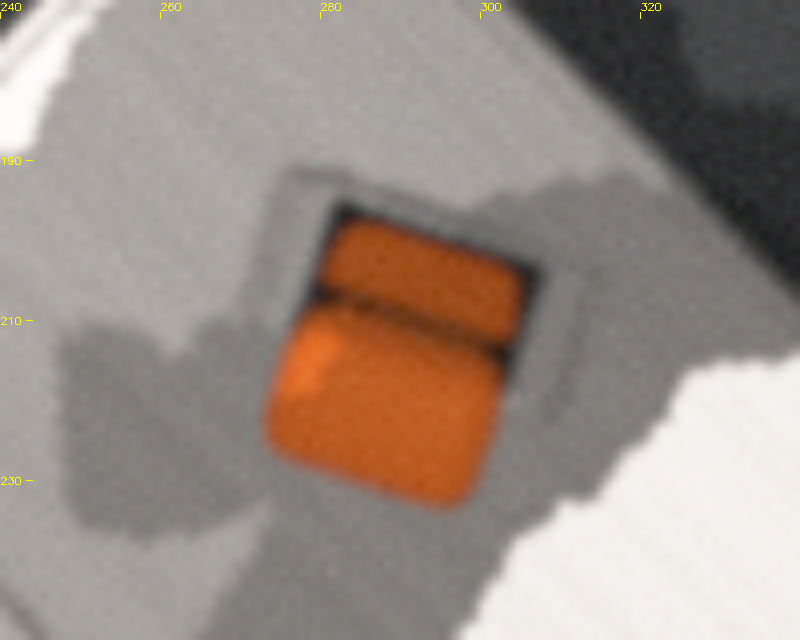

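```bash
cat > fit.py <<'E'
from h import *
np.set_printoptions(precision=1,suppress=True)
d=load('w1')
P={k:wpix2w(d,*uv,79) for k,uv in dict(a=(278.5,208.5),b=(303,215.5),c=(298.5,233.5),e=(273.5,227)).items()}
print(P); ab=P['b']-P['a'];ec=P['c']-P['e']
print(np.degrees(np.arctan2(ab[1],ab[0])),np.linalg.norm(ab),np.degrees(np.arctan2(ec[1],ec[0])),np.linalg.norm(ec),np.linalg.norm(P['a']-P['e']),sum(P.values())/4)
f=[wpix2w(d,282.5,196,15),wpix2w(d,307,203.5,15)];q=f[1]-f[0];print(f,np.degrees(np.arctan2(q[1],q[0])),np.linalg.norm(q))
# tray corners rim
for uv in [(275,143),(191,229),(313,341),(397,271)]: print('tray',wpix2w(d,*uv,12))
import sys
def model(cx,cy,yaw,z0=3):
    c,s=np.cos(np.radians(yaw)),np.sin(np.radians(yaw));pts=[]
    for hx,hy,z in [(12,8,76),(12,8,12),(22,10,9),(9,10,0)]:
        for sx,sy in [(1,1),(1,-1),(-1,-1),(-1,1)]:
            x,y=sx*hx,sy*hy;pts.append(ww2pix(d,[cx+c*x-s*y,cy+s*x+c*y,z0+z]))
    return pts
if len(sys.argv)>3: crop(d,240,170,100,80,8,'w1m.png',model(*map(float,sys.argv[1:4])))
E
python3 fit.py
```

```text
{'a': array([622.6, 212.7,  79. ]), 'b': array([608.1, 197.1,  79. ]), 'c': array([595.9, 207.5,  79. ]), 'e': array([610.3, 223.9,  79. ])}
-132.69851846661896 21.243742091981794 -131.34744157720021 21.83942368096798 16.618718900416468 [609.2 210.3  79. ]
[array([622.6, 215.5,  15. ]), array([604.9, 196.9,  15. ])] -133.74046900850595 25.68253448980278
tray [673.2 198.3  12. ]
tray [635.6 320.8  12. ]
tray [456.8 263.6  12. ]
tray [495.4 142.8  12. ]
```

```bash
python3 fit.py 608.5 210.5 47.5 >/dev/null
```

```text
(no output)
```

View pics/w1m.png

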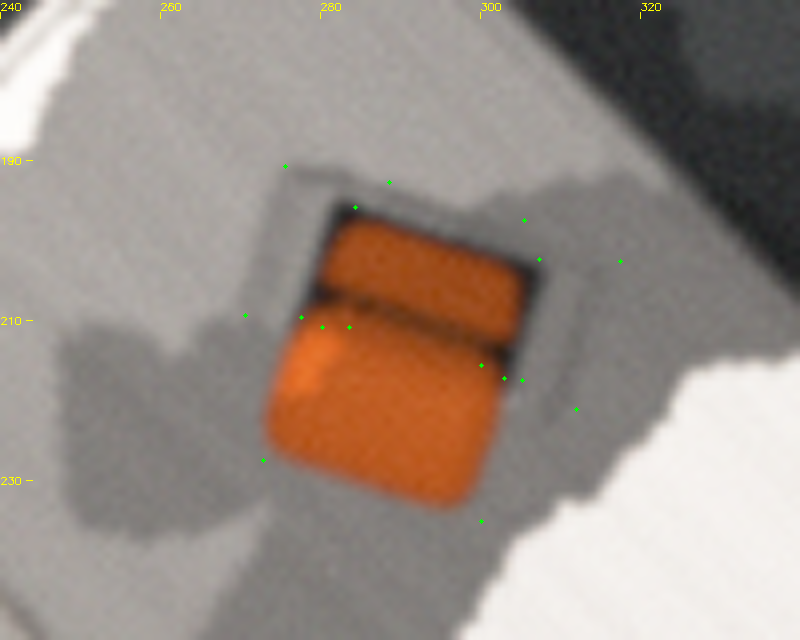

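```bash
python3 -c "
from bench import arm
s=arm.read_state();print(s['clock'],s['joints'],s['position'])"
```

```text
1.3667 [ 5.62137448e-01  3.88493157e-01  2.90678019e-02 -4.13010749e-04
 -1.21267670e+00  5.55185252e-01] [599.87481987 189.16304061 216.08027123]
```

apply_moves(plan=[-1, 0.009, 0.0215, -0.08, -7, -1, 0.009, 0.0215, -0.08, -14, -1, 0.009, 0.0215, -0.08, -21, -1, 0.009, 0.0215, -0.08, -28, -1, 0.009, 0.0215, -0.08, -35, -1, 0.009, 0.0215, -0.08, -42, -1, 0.009, 0.0215, -0.08, -49, -1, 0.009, 0.0215, -0.08, -56])

```text
clock: 2.03
position: [607.7, 213.2, 136.9]
ee_rot: [0.754, -0.657, -0.0, 0.0]
contact_force: [0.0, 0.1, -0.1]
gripper_width: 85.4
```

apply_moves(plan=[-1, 0, 0, 0, -7, -1, 0, 0, 0, -14, -1, 0, 0, 0, -21, -1, 0, 0, 0, -28, -1, 0, 0, 0, -35, -1, 0, 0, 0, -42, -1, 0, 0, 0, -49, -1, 0, 0, 0, -50.5])

```text
clock: 2.7
position: [607.7, 213.2, 137.0]
ee_rot: [-0.403, 0.915, 0.0, -0.0]
contact_force: [-0.1, 0.1, 0.5]
gripper_width: 85.4
```

```bash
python3 -c "
from h import *
wshot('w2')
d=load('w2');R=Ro.from_quat(d['rot']).as_matrix();print(np.degrees(np.arctan2(R[1,1],R[0,1])),R[:,2])
crop(d,200,150,240,180,3,'w2c.png')"
```

```text
2.7 [607.74054222 213.1688633  137.03466042] [-4.02785646e-01  9.15294328e-01  1.29073853e-04 -2.62105630e-06] [-0.13817362  0.12002785  0.47092426] 85.39037622010595
137.5048782278607 [-1.08776267e-04  2.34169684e-04 -9.99999967e-01]
```

View pics/w2.png

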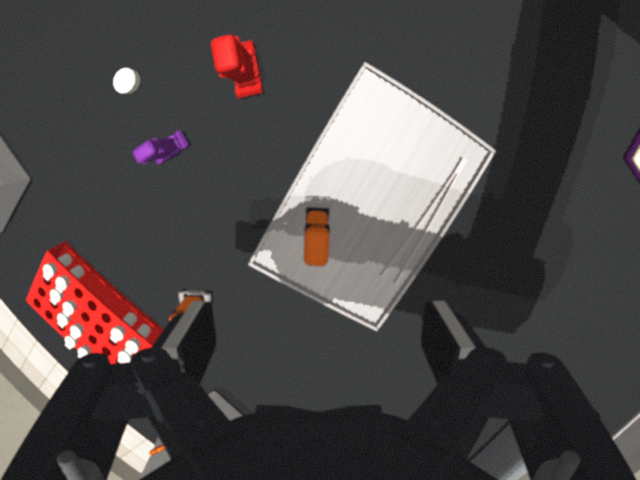

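Run:
```python
from h import *
d=load('w2');crop(d,270,180,100,100,6,'w2c.png')
```

```text
(no output)
```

View pics/w2c.png

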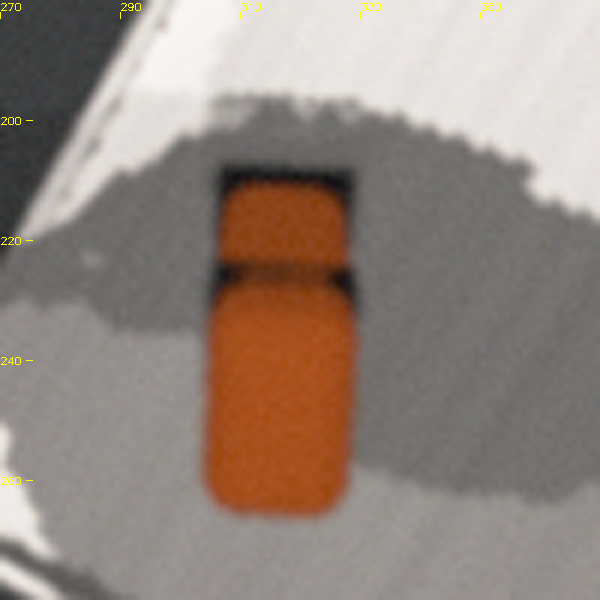

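Run:
```python
from h import *
np.set_printoptions(precision=1,suppress=True)
d=load('w2')
P=[wpix2w(d,*uv,79) for uv in [(305,228.5),(329,228.5),(328.5,266),(304,266)]]
print(P,sum(P)/4)
v=P[0]-P[3];print(np.degrees(np.arctan2(v[1],v[0])),np.linalg.norm(v));v=P[1]-P[2];print(np.degrees(np.arctan2(v[1],v[0])),np.linalg.norm(v))
Q=[wpix2w(d,306.5,208,15),wpix2w(d,329,208,15)];print(Q)
R=Ro.from_quat(d['rot']).as_matrix();c=sum(P)/4-d['pos'];print('tool',R.T@c,'base edge tool',[R.T@(q-d['pos']) for q in Q])
```

```text
[array([604.3, 197.1,  79. ]), array([593.4, 207.2,  79. ]), array([610.3, 225.5,  79. ]), array([621.9, 214.9,  79. ])] [607.5 211.2  79. ]
-134.5815705815618 24.960100289823945
-132.71070520893832 24.937576049770197
[array([605.7, 197. ,  15. ]), array([592.6, 209. ,  15. ])]
tool [ 1.7 -1.2 58. ] base edge tool [array([ 13.4,  -9.4, 122. ]), array([ 13.4,   8.3, 122. ])]
```

apply_moves(plan=[-1, -0.0005, -0.0015, -0.03, -1, -1, -0.0005, -0.0015, -0.06, -1, -1, -0.0005, -0.0015, -0.085, -1, -1, -0.0005, -0.0015, -0.105, -1, -1, -0.0005, -0.0015, -0.113, -1, -1, -0.0005, -0.0015, -0.113, -1])

```text
clock: 3.25
position: [606.4, 210.2, 21.6]
ee_rot: [-0.397, 0.918, -0.0, -0.002]
contact_force: [-0.3, -0.5, -0.2]
gripper_width: 85.1
```

apply_moves(plan=[1, 0, 0, 0, 0, 1, 0, 0, 0, 0, 1, 0, 0, 0, 0, 1, 0, 0, 0, 0, 1, 0, 0, 0, 0, 1, 0, 0, 0, 0, 1, 0, 0, 0, 0, 1, 0, 0, 0, 0])

```text
clock: 3.92
position: [608.8, 210.1, 24.7]
ee_rot: [-0.396, 0.918, -0.0, 0.001]
contact_force: [-0.5, 0.9, 4.3]
gripper_width: 15.0
```

```bash
cat >> h.py <<'E'
def avg(n=4):
    from bench import arm
    P=[];F=[]
    for i in range(n):
        s=arm.read_state();P.append(s['position']);F.append(s['contact_force']);R=Ro.from_quat(s['ee_rot']).as_matrix();arm.get_image('side')
    print(s['clock'],'pos',np.mean(P,0).round(2),'std',np.std(P,0).round(2),'F',np.mean(F,0).round(2),'yaw x',np.degrees(np.arctan2(R[1,0],R[0,0])).round(2),'w',s['gripper_width'],'T',s['wrist_torque'].round(3))
E
python3 -c "
from h import *
avg(5)"
```

```text
4.1167 pos [608.84 210.11  24.64] std [0.01 0.02 0.01] F [-0.99 -0.06  4.96] yaw x -133.37 w 14.982946420047652 T [-0.073  0.174 -0.016]
```

apply_moves(plan=[1, 0, 0, 0.01, 0, 1, 0, 0, 0.03, 0, 1, 0, 0, 0.06, 0, 1, 0, 0, 0.09, 0, 1, 0, 0, 0.115, 0, 1, -0.003, -0.02, 0.13, 5, 1, -0.01, -0.05, 0.135, 11, 1, -0.019, -0.085, 0.135, 18])

```text
clock: 4.83
position: [590.0, 125.6, 160.4]
ee_rot: [-0.538, 0.843, -0.0, 0.002]
contact_force: [0.8, 0.1, -1.1]
gripper_width: 15.5
```

apply_moves(plan=[1, -0.009, -0.038, 0, 6.4, 1, -0.018, -0.076, 0, 12.4, 1, -0.027, -0.114, 0, 18.4, 1, -0.036, -0.152, 0, 24.4, 1, -0.045, -0.19, 0, 30.4, 1, -0.054, -0.218, 0, 35.4, 1, -0.06, -0.23, 0, 38.4, 1, -0.06, -0.23, 0, 38.4])

```text
clock: 5.5
position: [527.1, -107.5, 158.3]
ee_rot: [0.782, -0.624, -0.001, 0.001]
contact_force: [0.6, 0.2, -1.4]
gripper_width: 15.1
```

```bash
python3 -c "
from h import *
avg(3)
wshot('w3')"
```

```text
5.6 pos [ 528.02 -106.36  158.49] std [0.74 0.87 0.11] F [ 0.15  0.23 -1.36] yaw x -77.12 w 15.049653438557623 T [0.003 0.001 0.026]
5.65 [ 529.32442462 -104.73535573  158.67595546] [ 7.82352889e-01 -6.22835381e-01 -2.11415904e-04 -2.53306022e-05] [ 0.51390355  0.97800169 -1.50880166] 15.11935679692963
```

View pics/w3.png

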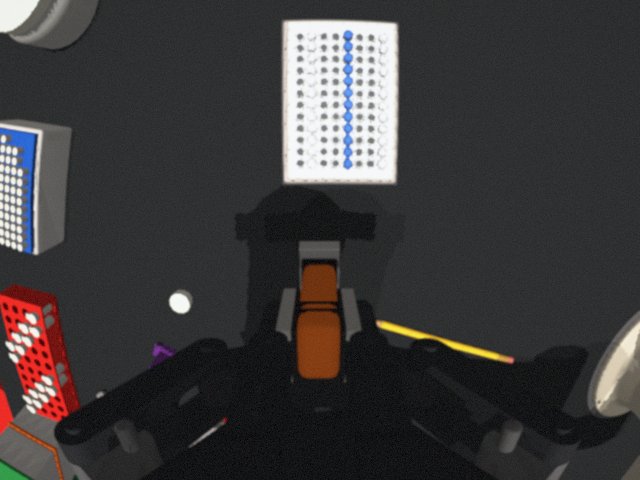

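The sealer is held square, with its foot visible ahead of the fingers. The blue row runs from (348,164) near to (348,35) far, almost parallel to the tool's x.

Run:
```python
from h import *
np.set_printoptions(precision=1,suppress=True)
d=load('w3');crop(d,280,10,130,100,6,'w3a.png');crop(d,280,90,130,100,6,'w3b.png')
a=wpix2w(d,348,163.5,43);b=wpix2w(d,347.5,35,43);v=b-a
print(a,b,np.linalg.norm(v),np.degrees(np.arctan2(v[1],v[0])))
for uv in [(284.5,182),(396.5,183)]: print(wpix2w(d,*uv,36))
avg(1)
```

```text
[ 517.8 -157.7   43. ] [ 540.7 -253.8   43. ] 98.72146223877473 -76.61719418387965
[ 561.9 -132.    36. ]
[ 476.  -151.5   36. ]
5.7 pos [ 529.5 -104.3  158.7] std [0. 0. 0.] F [-0.6 -0.1 -1.4] yaw x -76.99 w 15.134320074496518 T [-0.1  0.  -0. ]
```

View pics/w3a.png

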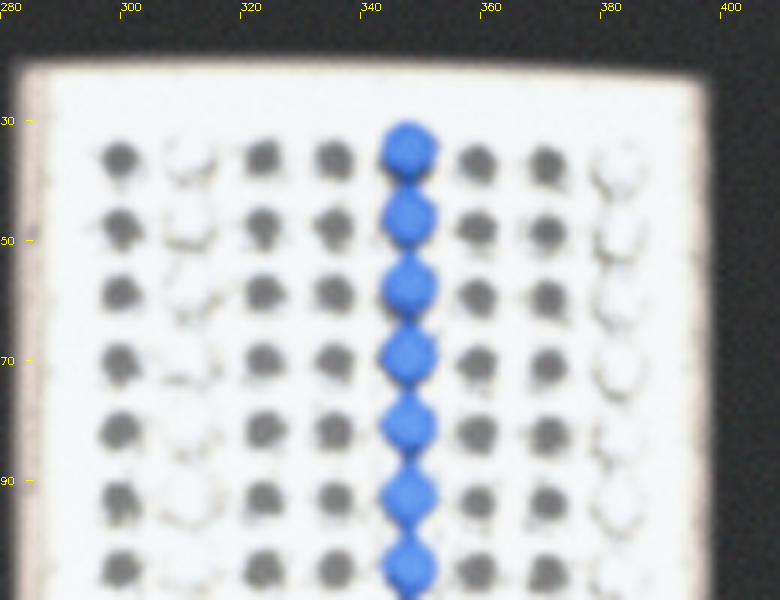

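View pics/w3b.png

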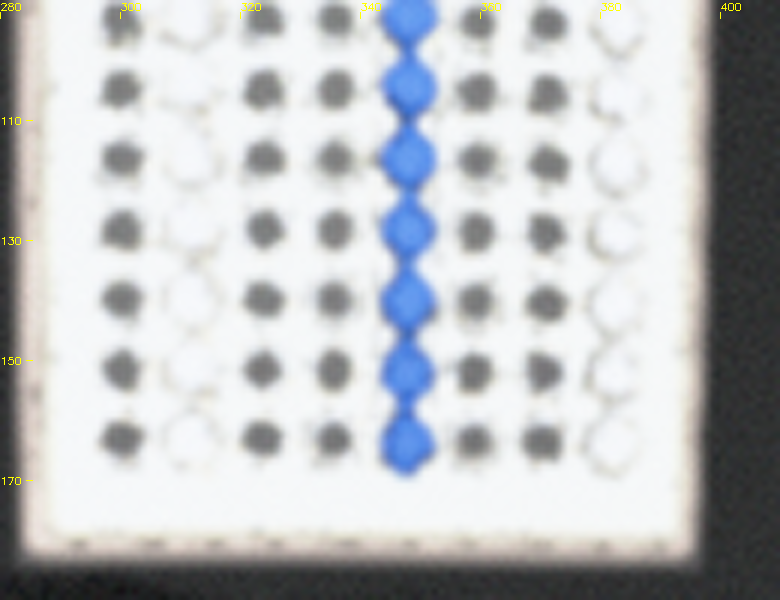

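apply_moves(plan=[1, -0.006, -0.008, -0.015, 0.2, 1, -0.013, -0.018, -0.035, 0.2, 1, -0.018, -0.0255, -0.055, 0.2, 1, -0.018, -0.0255, -0.066, 0.2, 1, -0.018, -0.0255, -0.07, 0.2, 1, -0.018, -0.0255, -0.07, 0.2, 1, -0.018, -0.0255, -0.07, 0.2])

```text
clock: 6.33
position: [512.4, -129.9, 89.3]
ee_rot: [0.784, -0.621, 0.0, -0.0]
contact_force: [0.3, -0.5, -2.0]
gripper_width: 14.9
```

```bash
python3 -c "
from h import *
avg(3)
wshot('w4')
d=load('w4')
for p in [(328,235,0),]: pass
a=wpix2w(d,348,163.5,43)
for s in (-49.5,49.5): print(ww2pix(d,[529.25+.2284*s,-205.75-.9736*s,43]))
crop(d,240,100,160,160,4,'w4c.png',[ww2pix(d,[529.25+.2284*(-49.5+9*i),-205.75-.9736*(-49.5+9*i),43]) for i in range(12)])"
```

```text
6.4333 pos [ 512.51 -129.98   89.64] std [0.1  0.06 0.24] F [ 0.07  0.04 -1.59] yaw x -76.72 w 15.041686753142674 T [-0.028 -0.057  0.045]
6.4833 [ 512.41136453 -130.12890322   89.87811937] [ 7.84012874e-01 -6.20743520e-01  9.01835626e-04 -6.94165437e-04] [-0.04304841 -0.33708794 -1.39781927] 14.811809628097217
[318.89590724 210.45350636]
[319.13049     39.58796029]
```

View pics/w4c.png

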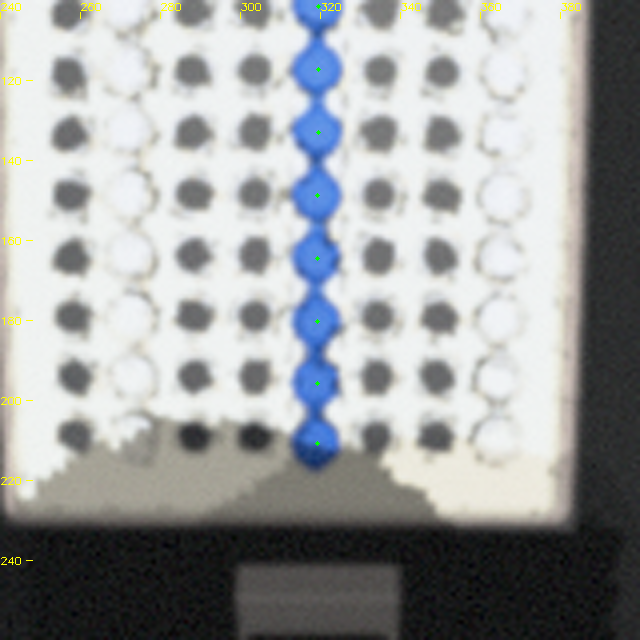

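apply_moves(plan=[1, -0.001, 0, -0.01, 0, 1, -0.001, 0, -0.02, 0, 1, -0.001, 0, -0.026, 0, 1, -0.001, 0, -0.0285, 0, 1, -0.001, 0, -0.0285, 0, 1, -0.001, 0, -0.0285, 0, 1, -0.001, 0, -0.0285, 0])

```text
clock: 7.12
position: [510.8, -130.6, 60.7]
ee_rot: [0.784, -0.621, 0.0, -0.0]
contact_force: [0.7, 0.6, -1.3]
gripper_width: 15.8
```

```bash
python3 -c "
from h import *
avg(3)
avg(1)
from bench import arm
d=arm.get_image('side');np.savez('side1.npz',**d);crop(d,240,270,180,140,4,'s1.png')"
```

```text
7.2167 pos [ 510.75 -130.56   60.71] std [0.02 0.01 0.03] F [ 0.22  0.07 -1.54] yaw x -76.78 w 15.39415310771002 T [ 0.013  0.007 -0.039]
7.2667 pos [ 510.66 -130.54   60.73] std [0. 0. 0.] F [-0.03 -0.79 -1.81] yaw x -76.78 w 15.12193756013287 T [ 0.002 -0.013  0.013]
```

View pics/s1.png

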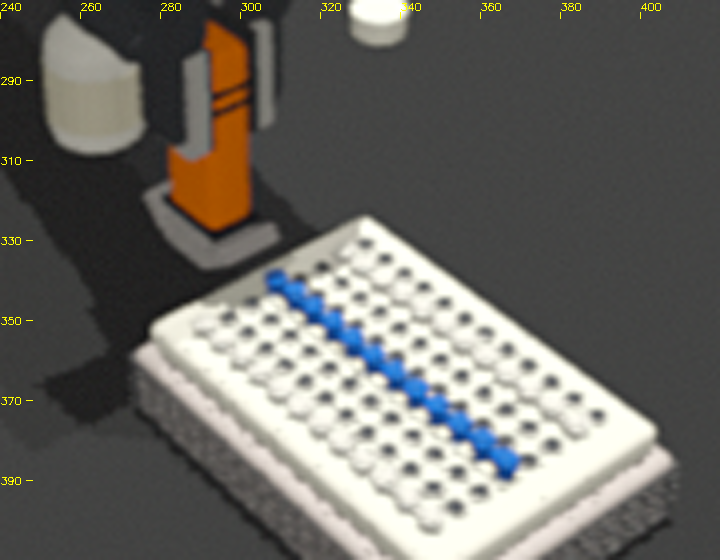

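apply_moves(plan=[1, 0.0006, -0.002, 0, 0, 1, 0.0012, -0.0041, 0, 0, 1, 0.0018, -0.0061, 0, 0, 1, 0.0024, -0.0081, 0, 0, 1, 0.003, -0.0101, 0, 0, 1, 0.0035, -0.0122, 0, 0, 1, 0.004, -0.0142, 0, 0, 1, 0.0045, -0.0162, 0, 0])

```text
clock: 8.03
position: [515.0, -146.5, 60.7]
ee_rot: [0.784, -0.621, 0.0, -0.0]
contact_force: [-2.2, 2.0, 2.7]
gripper_width: 15.2
```

apply_moves(plan=[1, 0.0005, -0.002, 0, 0, 1, 0.001, -0.0041, 0, 0, 1, 0.0014, -0.0061, 0, 0, 1, 0.0019, -0.0081, 0, 0])

```text
clock: 8.37
position: [518.0, -155.0, 61.5]
ee_rot: [0.784, -0.621, 0.001, -0.001]
contact_force: [-1.0, 3.3, 6.3]
gripper_width: 14.9
```

```bash
python3 -c "
from bench import arm
s=arm.read_state();print(s['position'],s['ee_rot'],s['contact_force'],s['wrist_torque'])"
```

```text
[ 517.98688681 -155.01434597   61.48697172] [ 7.83966512e-01 -6.20801667e-01  1.15458156e-03 -6.82357976e-04] [-1.01579159  3.25966268  6.33809666] [ 1.19490215  0.32642267 -0.02679873]
```

apply_moves(plan=[1, 0.0004, -0.0018, -0.0006, 0, 1, 0.0008, -0.0037, -0.001, 0, 1, 0.0013, -0.0057, -0.001, 0])

```text
clock: 8.62
position: [520.5, -161.0, 61.5]
ee_rot: [0.784, -0.621, 0.002, -0.001]
contact_force: [-1.3, 3.3, 10.6]
gripper_width: 15.2
```

apply_moves(plan=[1, 0.0004, -0.002, 0, 0, 1, 0.0008, -0.0041, 0, 0, 1, 0.0011, -0.0061, 0, 0, 1, 0.0015, -0.0081, 0, 0, 1, 0.0019, -0.0101, 0, 0, 1, 0.0022, -0.0122, 0, 0, 1, 0.0026, -0.0142, 0, 0, 1, 0.003, -0.0162, 0, 0])

```text
clock: 9.28
position: [523.4, -177.4, 61.5]
ee_rot: [0.784, -0.621, 0.002, -0.001]
contact_force: [-0.8, 3.0, 9.1]
gripper_width: 15.2
```

apply_moves(plan=[1, 0.0004, -0.002, -0.0003, 0, 1, 0.0009, -0.0041, -0.0003, 0, 1, 0.0013, -0.0061, -0.0003, 0, 1, 0.0017, -0.0081, -0.0003, 0, 1, 0.0022, -0.0101, -0.0003, 0, 1, 0.0026, -0.0122, -0.0003, 0, 1, 0.003, -0.0142, -0.0003, 0, 1, 0.0035, -0.0162, -0.0003, 0])

```text
clock: 9.95
position: [527.0, -193.6, 61.5]
ee_rot: [0.784, -0.62, 0.003, -0.001]
contact_force: [-0.9, 1.2, 8.8]
gripper_width: 15.2
```

apply_moves(plan=[1, 0.0005, -0.002, 0, 0, 1, 0.001, -0.0041, 0, 0, 1, 0.0014, -0.0061, 0, 0, 1, 0.0019, -0.0081, 0, 0, 1, 0.0024, -0.0101, 0, 0, 1, 0.0029, -0.0122, 0, 0, 1, 0.0033, -0.0142, 0, 0, 1, 0.0038, -0.0162, 0, 0])

```text
clock: 10.62
position: [530.4, -209.5, 61.5]
ee_rot: [0.784, -0.621, 0.002, -0.001]
contact_force: [-1.9, 5.4, 10.7]
gripper_width: 15.5
```

apply_moves(plan=[1, 0.0005, -0.002, 0, 0, 1, 0.001, -0.0041, 0, 0, 1, 0.0014, -0.0061, 0, 0, 1, 0.0019, -0.0081, 0, 0, 1, 0.0024, -0.0101, 0, 0, 1, 0.0029, -0.0122, 0, 0, 1, 0.0033, -0.0142, 0, 0, 1, 0.0038, -0.0162, 0, 0])

```text
clock: 11.28
position: [534.1, -225.9, 61.5]
ee_rot: [0.784, -0.621, 0.002, -0.001]
contact_force: [-1.4, 2.7, 10.6]
gripper_width: 15.0
```

apply_moves(plan=[1, 0.0005, -0.002, 0, 0, 1, 0.001, -0.0041, 0, 0, 1, 0.0014, -0.0061, 0, 0, 1, 0.0019, -0.0081, 0, 0, 1, 0.0024, -0.0101, 0, 0, 1, 0.0029, -0.0122, 0, 0, 1, 0.0033, -0.0142, 0, 0, 1, 0.0038, -0.0162, 0, 0])

```text
clock: 11.95
position: [537.8, -241.9, 61.5]
ee_rot: [0.784, -0.621, 0.002, -0.001]
contact_force: [-1.4, 3.5, 10.5]
gripper_width: 15.3
```

apply_moves(plan=[1, 0.0005, -0.002, 0, 0, 1, 0.001, -0.0041, 0, 0, 1, 0.0014, -0.0061, 0, 0, 1, 0.0019, -0.0081, 0, 0, 1, 0.0024, -0.0101, 0, 0, 1, 0.0029, -0.0122, 0, 0, 1, 0.0033, -0.0142, 0, 0, 1, 0.0038, -0.0162, 0, 0])

```text
clock: 12.62
position: [542.0, -259.2, 61.4]
ee_rot: [0.784, -0.621, 0.003, -0.0]
contact_force: [0.1, 0.8, 7.2]
gripper_width: 15.3
```

apply_moves(plan=[1, 0.0003, -0.0013, 0, 0, 1, 0.0004, -0.0018, -0.0002, 0, 1, 0.0004, -0.0018, -0.0002, 0])

```text
clock: 12.87
position: [542.6, -261.3, 61.4]
ee_rot: [0.784, -0.621, 0.003, -0.0]
contact_force: [-0.4, -0.4, 9.0]
gripper_width: 15.1
```

```bash
python3 -c "
from h import *
from bench import arm
d=arm.get_image('side');np.savez('side2.npz',**d);crop(d,260,310,160,120,5,'s2.png')
avg(1)"
```

```text
12.9167 pos [ 542.59 -261.26   61.39] std [0. 0. 0.] F [-0.7   0.07  9.55] yaw x -76.72 w 15.232546059099068 T [ 0.03   0.019 -0.022]
```

View pics/s2.png

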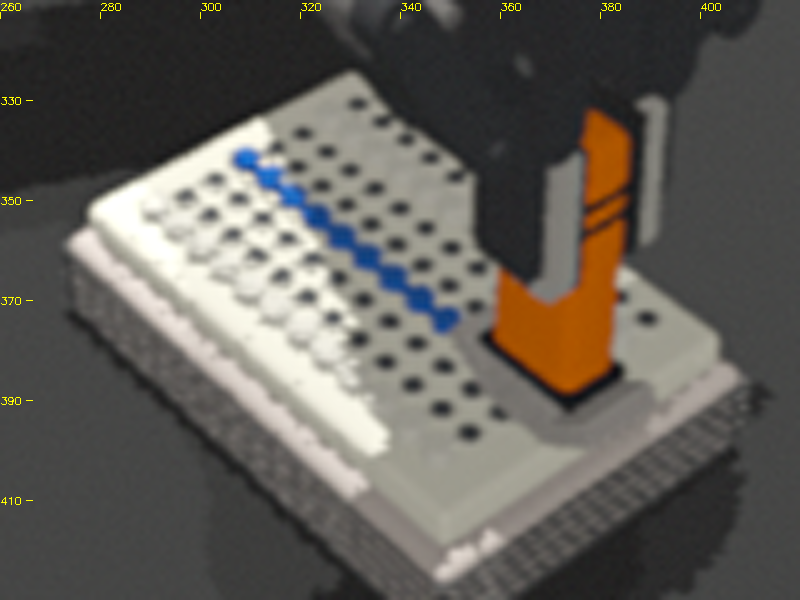

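The side view shows the nine caps behind the foot (245,158)–(445,320 in the crop) visibly lower, with the foot still over the last ones. I'll lift straight up and check all 12.

apply_moves(plan=[1, 0, 0, 0.005, 0, 1, 0, 0, 0.015, 0, 1, 0, 0, 0.035, 0, 1, 0, 0, 0.065, 0, 1, 0, 0, 0.09, 0, 1, 0, 0, 0.102, 0, 1, -0.002, 0.02, 0.102, 0, 1, -0.006, 0.05, 0.102, 0])

```text
clock: 13.63
position: [534.6, -210.9, 161.9]
ee_rot: [0.783, -0.622, 0.001, -0.0]
contact_force: [-0.0, 1.3, -1.9]
gripper_width: 15.2
```

apply_moves(plan=[1, -0.002, 0.037, 0, -4, 1, -0.002, 0.075, 0, -10, 1, -0.001, 0.11, 0, -16, 1, 0, 0.135, 0, -20, 1, 0, 0.145, 0, -20, 1, 0, 0.145, 0, -20])

```text
clock: 14.13
position: [534.0, -62.8, 161.0]
ee_rot: [-0.666, 0.746, 0.0, -0.0]
contact_force: [-0.3, 0.5, -0.7]
gripper_width: 15.1
```

```bash
python3 -c "
from h import *
from bench import arm
avg(1)
d=arm.get_image('side');np.savez('side3.npz',**d);crop(d,260,310,160,120,5,'s3.png')
c=arm.get_image('scene');np.savez('scene3.npz',**c)
# depth profile along row: compare before/after
o=load('side0')
for i in range(12):
    s=-49.5+9*i;xy=[529.25+.2284*s,-205.75-.9736*s]
    def top(dd):
        best=[]
        for z in (40,44):
            u,v=w2pix(dd,xy+[z]);
            for du in(-1,0,1):
                for dv in (-1,0,1): best.append(pix2w(dd,u+du,v+dv)[2])
        return round(float(np.median(best)),1)
    print(i+1,top(o),top(d),top(load('scene0')),top(c))
"
```

```text
14.1333 pos [534.02 -62.79 160.96] std [0. 0. 0.] F [-0.25  0.53 -0.68] yaw x -96.54 w 15.07525901869382 T [-0.039 -0.01  -0.043]
1 43.7 39.7 43.4 40.3
2 43.3 39.7 43.0 39.3
3 43.8 39.7 43.7 40.2
4 43.6 40.6 43.5 39.2
5 43.3 40.2 41.9 40.8
6 43.4 40.3 42.6 39.6
7 43.3 40.1 43.5 39.1
8 42.9 39.7 44.5 40.0
9 43.6 40.7 42.7 39.7
10 43.2 39.9 43.2 40.2
11 43.3 39.9 42.4 40.2
12 43.4 39.6 44.9 39.6
```

View pics/s3.png

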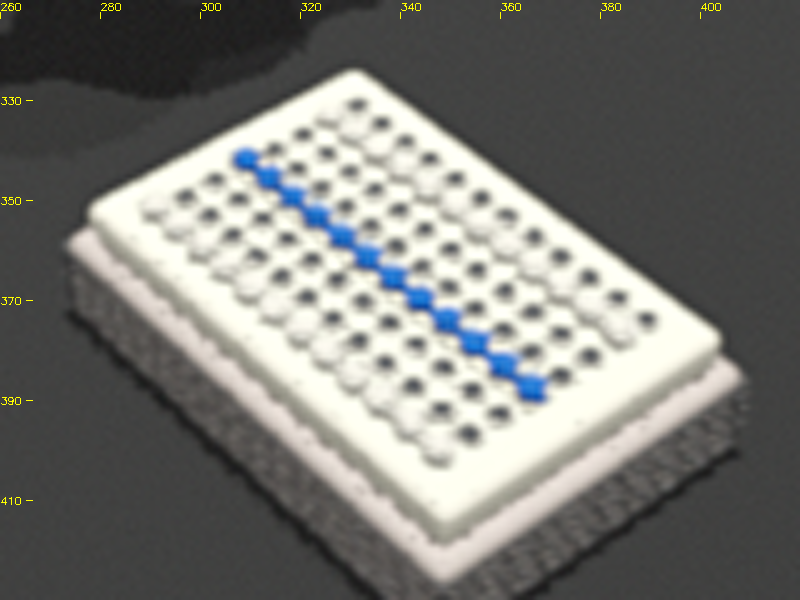

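All 12 caps now read 40 ± 0.8 mm, down from about 43.5, and the row is even. I'll take the sealer back to its original spot in the tray.

apply_moves(plan=[1, 0.009, 0.033, 0, -5, 1, 0.019, 0.07, 0, -11, 1, 0.029, 0.107, 0, -17, 1, 0.039, 0.144, 0, -23, 1, 0.049, 0.181, 0, -29, 1, 0.059, 0.218, 0, -33, 1, 0.068, 0.25, 0, -36, 1, 0.074, 0.268, 0, -36.8])

```text
clock: 14.95
position: [609.4, 205.2, 160.2]
ee_rot: [-0.393, 0.919, -0.0, 0.0]
contact_force: [0.2, -0.4, -1.1]
gripper_width: 15.4
```

apply_moves(plan=[1, 0.001, 0.005, -0.02, 0, 1, 0.001, 0.005, -0.05, 0, 1, 0.001, 0.005, -0.08, 0, 1, 0.001, 0.005, -0.1, 0, 1, 0.001, 0.005, -0.11, 0, 1, 0.001, 0.005, -0.11, 0, 1, 0.001, 0.005, -0.11, 0])

```text
clock: 15.53
position: [610.1, 207.6, 51.1]
ee_rot: [-0.394, 0.919, -0.0, 0.0]
contact_force: [0.2, 0.4, -0.9]
gripper_width: 14.9
```

```bash
python3 -c "
from h import *
from bench import arm
avg(3)
avg(1)
d=arm.get_image('side');np.savez('side4.npz',**d);crop(d,170,150,190,140,4,'s4.png')
c=arm.get_image('scene');np.savez('scene4.npz',**c);crop(c,340,220,160,120,5,'c4b.png')"
```

```text
15.6333 pos [610.49 208.14  52.02] std [0.29 0.41 0.7 ] F [ 0.09  0.17 -0.9 ] yaw x -133.6 w 14.880843769733394 T [ 0.005 -0.072  0.011]
15.6833 pos [610.64 208.77  52.94] std [0. 0. 0.] F [ 0.54 -0.34 -1.13] yaw x -133.59 w 15.171558762394502 T [-0.009  0.036 -0.019]
```

View pics/s4.png

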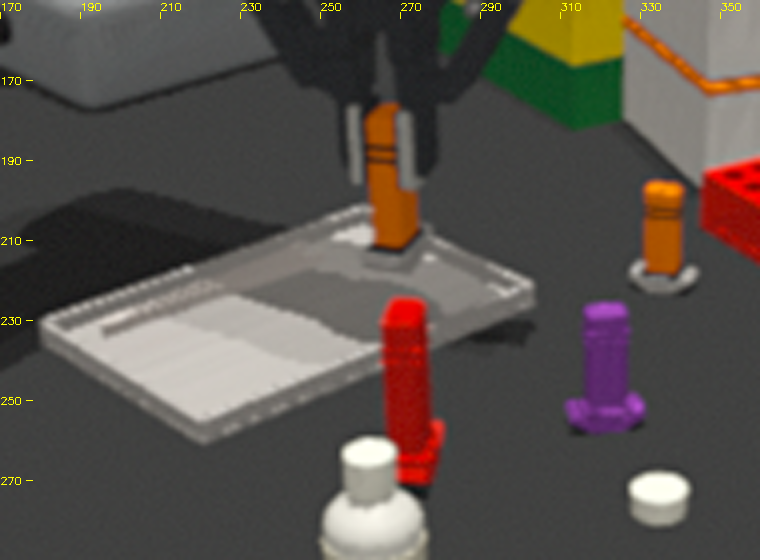

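View pics/c4b.png

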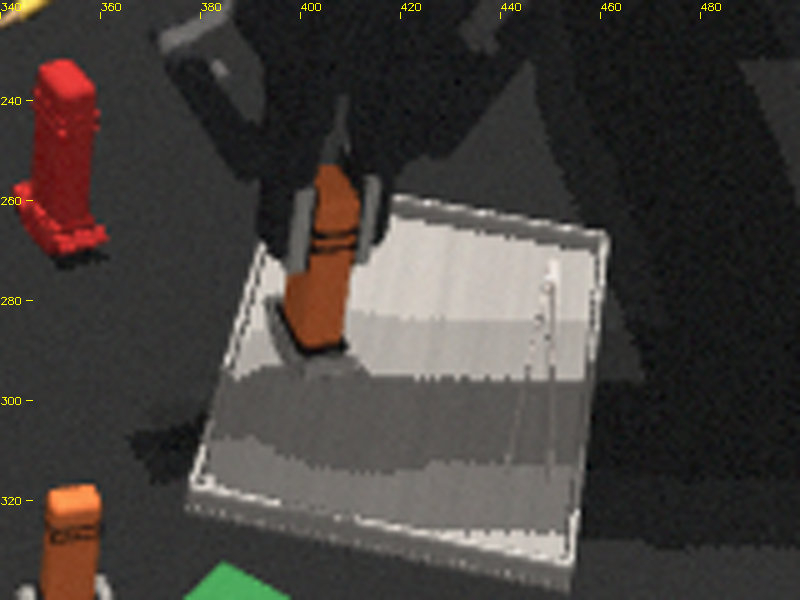

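The sealer is over the tray spot, clear of the forceps and walls. Next I'll descend until it touches.

apply_moves(plan=[1, -0.001, 0, -0.006, 0, 1, -0.0015, 0, -0.013, 0, 1, -0.0015, 0, -0.02, 0, 1, -0.0015, 0, -0.0245, 0, 1, -0.0015, 0, -0.0255, 0, 1, -0.0015, 0, -0.0255, 0, 1, -0.0015, 0, -0.0255, 0, 1, -0.0015, 0, -0.0255, 0])

```text
clock: 16.5
position: [607.6, 208.4, 25.0]
ee_rot: [-0.394, 0.919, 0.0, -0.0]
contact_force: [-0.4, 0.3, -1.1]
gripper_width: 15.0
```

apply_moves(plan=[1, 0, 0, -0.0003, 0, 1, 0, 0, -0.0006, 0, 1, 0, 0, -0.0009, 0, 1, 0, 0, -0.0009, 0, 1, 0, 0, -0.0009, 0])

```text
clock: 16.92
position: [607.7, 208.5, 24.7]
ee_rot: [-0.394, 0.919, -0.0, 0.0]
contact_force: [-1.5, 0.0, -0.0]
gripper_width: 15.3
```

```bash
python3 -c "
from h import *
avg(3)"
```

```text
17.0167 pos [607.7  208.47  24.7 ] std [0.   0.01 0.  ] F [-0.89 -0.37  0.27] yaw x -133.58 w 15.03260058617779 T [-0.137  0.202  0.004]
```

apply_moves(plan=[1, 0, 0, -0.0003, 0, 1, 0, 0, -0.0006, 0, 1, 0, 0, -0.0006, 0, 1, 0, 0, -0.0006, 0])

```text
clock: 17.4
position: [607.7, 208.5, 24.7]
ee_rot: [-0.394, 0.919, -0.0, 0.0]
contact_force: [-2.6, -0.6, 5.7]
gripper_width: 15.4
```

```bash
python3 -c "
from h import *
avg(2)"
```

```text
17.45 pos [607.76 208.51  24.66] std [0.02 0.01 0.01] F [-2.69 -0.74  5.02] yaw x -133.57 w 15.05188131417531 T [-0.111  0.761  0.01 ]
```

It's seated at the same TCP height as at pick-up (24.66 vs 24.64). Release.

apply_moves(plan=[0.5, 0, 0, 0, 0, 0.3, 0, 0, 0, 0, 0, 0, 0, 0, 0, -0.5, 0, 0, 0, 0, -0.5, 0, 0, 0, 0, -0.5, 0, 0, 0, 0])

```text
clock: 18.0
position: [607.7, 208.5, 23.7]
ee_rot: [-0.394, 0.919, 0.0, -0.0]
contact_force: [0.8, -0.6, 0.8]
gripper_width: 63.5
```

apply_moves(plan=[-0.5, 0, 0, 0.01, 0, -0.5, 0, 0, 0.03, 0, -0.5, 0, 0, 0.06, 0, -0.5, 0, 0, 0.1, 0, -0.5, 0, 0, 0.14, 0, -0.5, 0, 0, 0.18, 0, -0.5, 0, 0, 0.18, 0, -0.5, 0, 0, 0.18, 0])

```text
clock: 18.67
position: [609.1, 209.3, 208.5]
ee_rot: [-0.394, 0.919, 0.001, 0.004]
contact_force: [0.1, -0.6, -0.9]
gripper_width: 63.9
```

```bash
python3 -c "
from h import *
from bench import arm
avg(1)
d=arm.get_image('side');crop(d,170,150,190,140,4,'s5.png')
c=arm.get_image('scene');crop(c,320,200,160,130,5,'c5.png')
wshot('w5')"
```

```text
18.6667 pos [609.11 209.28 208.46] std [0. 0. 0.] F [ 0.09 -0.61 -0.89] yaw x -133.58 w 63.90432196235794 T [-0.086  0.037  0.001]
18.8167 [606.79658596 208.08206299 202.7577059 ] [-3.93933137e-01  9.19138347e-01  6.68238821e-05 -1.17420994e-03] [ 0.22370545 -0.66887042 -0.24662713] 64.1710948633172
```

View pics/s5.png

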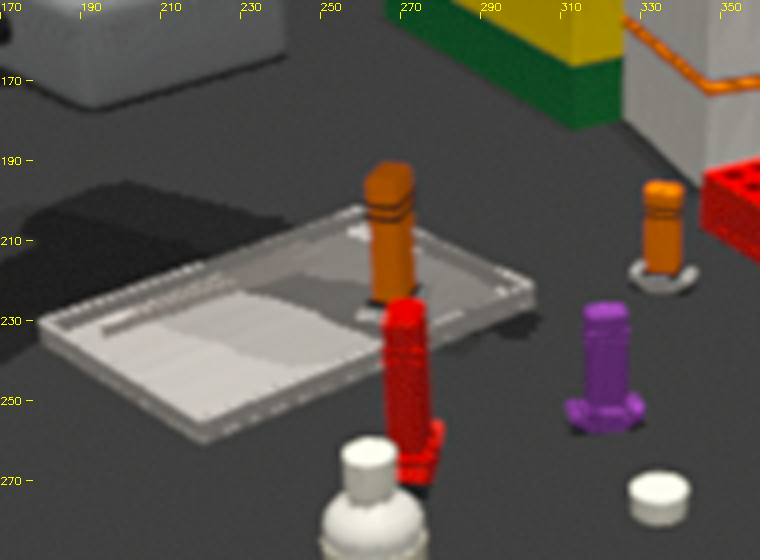

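View pics/c5.png

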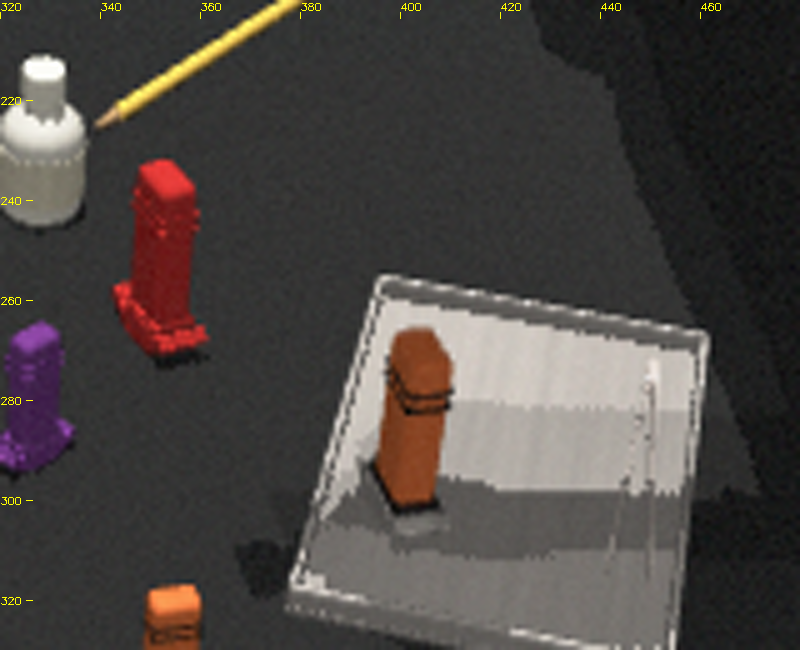

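View pics/w5.png

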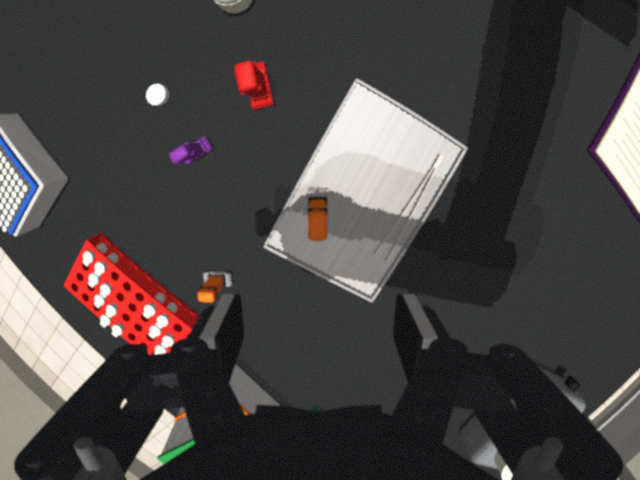

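The sealer stands upright in the tray (scene (404,285), side (267,210)). The bottle, forceps and look-alikes are where they were. Handing in.

```bash
python3 -c "
from bench import arm
print(arm.job_done())"
```

```text
the job is handed in; nothing more can be done
None
```

I pressed the whole blue strip home with the tall orange sealer in one stroke, stood it back upright in the tray, and handed the job in at about 19 s.

- **Stroke:** it ran at about 25 mm/s along all 12 caps without lifting. The force read between moves never passed about 12 N on the row. The sideways error was at most about 1.8 mm; the 20 mm foot allows about 6 mm.
- **Caps:** after the stroke all 12 cap tops read 39.1–40.8 mm in the two fixed cameras, against about 43.5 mm before and 40 mm when home. Individual readings scatter by about 1 mm. The tool height stayed constant at 61.4–61.5 mm with the foot on pressed caps, which fits the hard stop.
- **Sealer:** it was released at the same tool height as at pick-up (24.66 vs 24.64 mm), within about 2 mm of its original spot. The last pictures show it upright.
- **Bottle, forceps and look-alikes:** they show no movement in the last pictures.

No check failed; the one deviation was an early sideways drift of the arm under load, corrected during the stroke.

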